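# Flask up the wax trees for casting

## Robot

A 6-joint arm with a two-finger parallel gripper is mounted at the origin on a cart in front of the work surface, level with it; the furniture and walls round the work are solid. World frame = base frame: x ahead of the robot, y to its left, z up, the work surface at z = 0. Lengths are in m, angles in degrees, forces in N, time in s.
With the tool pointing down it reaches from about 0.35 to 0.775 m from the base axis. Payload 7.3 kg.
Tool frame: the origin (TCP) lies midway between the tips of the shut fingers; the grasp point (between the pads) lies 19 mm behind it; z points along the fingers, y is the direction in which the jaws open and shut (so a half turn about z gives the same grasp; the last joint's range is limited). The gripper opens to 92 mm and grips with 3 to 60 N. Pads are 19 mm wide; open, the fingers measure 130 mm over their backs; the gripper's body (75 mm by 190 mm) begins 47 mm behind the grasp point.
Start: joints at [-82.85, 19.595, 87.324, -0, 73.075, -8.365], TCP at [0.14, -0.506, 0.227] pointing down, gripper open.
Joint ranges: [-145.02, 145.02], [-44.19, 115.74], [2.07, 154.8], [-57.11, 237.11], [16.16, 152.29], [-177.93, 177.93]. Speed limits (degrees/s): [147.25, 147.25, 180, 180, 180, 180].

## Interface

Orientations are given as a 3x3 rotation matrix whose columns are the frame's x, y, z axes.
In Python, from rig import manip gives the robot as it stands. The module is installed in compiled form; this text tells all that it offers.
- The arm moves only by the tool apply_moves, never from a script. Its argument "moves" is text: rows parted by semicolons, each of 6 numbers parted by spaces: the shift along the tool's x, y, z in mm, then the turn, a rotation vector about the tool's x, y, z in rad. In form: tx ty tz ax ay az; .... A call has exactly 10 rows; each row shifts and turns the pose as measured when the row begins, along the tool's axes as they then stand; what a row does not reach is not made up. A row lasts 1/8 s, in which the tool goes at most 62.5 mm and 10.7 degrees, less where a joint would pass 70% of its speed; a pose out of reach is approached as far as the arm can. A call with a gripper value outside its range is refused whole. "jaw" is the finger opening in mm, from 0 to 91.8, set as the call begins (left out, the last holds). The fingers move at their own pace and stop on an object; the grip force is fixed at half the most. Time passes only in rows, so rows that do not move let the fingers close, or fill a call up. It gives the time, the measured TCP pose, the force and the opening at its end, in the units of the state.
- manip.observe(): the state, without advancing time (a new reading comes with each control period).
- manip.get_image(name): name is "side" or "top" or "wrist"; returns a dict with "img" (400x640x3 uint8, red, green, blue), "mtx" (3x3 intrinsics, pixels), "k1" (the pictures are not rectified: a ray, as slopes to the right and down, at radius r is drawn at 1 + k1 r^2 times it, then the intrinsics apply), "camera_from_world" (4x4, takes a point from world to camera coordinates). Camera axes: x right, y up, looking along -z (the intrinsics and any distortion apply to the point x, -y, -z); pixel columns grow to the right and rows downward; lengths in m; the calibration is good to about 2 mm. A picture is of the moment at which its call begins. There is no depth.
- manip.hand_in(): hands the job in, once; it reports no verdict.
The state is a dict: "time_s": time; "joints": joint angles; "qvel": joint speeds; "effort": joint torques, N m; "position": TCP position; "ee_rot": TCP orientation; "force": force on the tool from outside, world axes, zero at the start; "ft_torque": the same for the moment, N m; "width": finger opening in m.
Only numpy, scipy, OpenCV 4.12 (cv2) and the standard library are available. Lean on these libraries where they do the work, as an engineer would, in place of code of your own. Each camera call takes 0.05 s, during which the arm holds its last target.

## Task

Three wax trees stand on their rubber bases, ready to be flasked for the centrifugal caster. Lower a plain-walled steel flask over each of them, fully down and level in the ring of its base; every flask must be the size that its base takes and must end up taller than the wax inside it, so work out which belongs where before you start. Set the flasks down gently without dropping them, leave the trees standing where they are, and leave the two perforated, flanged flasks alone: those are for the vacuum machine.

Things in the scene. Friction and masses are not known exactly. Their poses are not given: they have to be found in the camera images.
- flask_small_short_centre (a point): A plain-walled steel casting flask: smooth tube, no holes, no flange, open at both ends, standing on end on the bench. Outer diameter 46 mm, wall 2.5 mm, height 46 mm. The point is its centre, on the axis half-way up (23 mm above its foot); z along the tube. Weight about 120 g.
- flask_small_tall_centre (a point): A plain-walled steel casting flask: smooth tube, no holes, no flange, open at both ends, standing on end on the bench. Outer diameter 46 mm, wall 2.5 mm, height 70 mm. The point is its centre, on the axis half-way up (35 mm above its foot); z along the tube. Weight about 170 g.
- flask_large_tall_centre (a point): A plain-walled steel casting flask: smooth tube, no holes, no flange, open at both ends, standing on end on the bench. Outer diameter 60 mm, wall 2.5 mm, height 70 mm. The point is its centre, on the axis half-way up (35 mm above its foot); z along the tube. Weight about 220 g.
- perforated_small_centre (a point): A perforated steel flask for the vacuum machine, to be left alone: tube of outer diameter 46 mm and height 70 mm with rows of round holes in its wall and a flat flange of diameter 62 mm round its upper rim, standing on the bench. The point is its centre, half-way up.
- perforated_large_centre (a point): A perforated steel flask for the vacuum machine, to be left alone: tube of outer diameter 60 mm and height 70 mm with rows of round holes in its wall and a flat flange of diameter 76 mm round its upper rim, standing on the bench. The point is its centre, half-way up.
- base_small_low_seat (a point): Black rubber sprue base, loose on the bench (250 g), round, diameter 62 mm, with a blue wax tree. It has a ring seat 6 mm above the bench for a flask of 46 mm outer diameter, between a low lip (4 mm above the seat) and a tapered dome (14 mm above it) that centres the flask. Tree: low, one upright ring, 18 mm wide, top 36 mm above the seat. The point is the centre of the ring seat; z up.
- base_small_high_seat (a point): Black rubber sprue base, loose on the bench (250 g), round, diameter 62 mm, with a blue wax tree. It has a ring seat 6 mm above the bench for a flask of 46 mm outer diameter, between a low lip (4 mm above the seat) and a tapered dome (14 mm above it) that centres the flask. Tree: tall, many small studs, 24 mm wide, top 56 mm above the seat. The point is the centre of the ring seat; z up.
- base_large_high_seat (a point): Black rubber sprue base, loose on the bench (350 g), round, diameter 76 mm, with a blue wax tree. It has a ring seat 6 mm above the bench for a flask of 60 mm outer diameter, between a low lip (4 mm above the seat) and a tapered dome (14 mm above it) that centres the flask. Tree: tall, six small slanting rings, 38 mm wide, top 56 mm above the seat. The point is the centre of the ring seat; z up.
Not all that is in view belongs to the job. What is shaped like the part that bears flask_large_tall_centre but pink is not meant.

How it is judged:
By the outcome, as a careful person would: the job done as asked, in the order asked, and still so for the second after the job is handed in, with the robot touching nothing.
It also fails if it takes over 96 s, if anything falls off the work surface, if the arm or the gripper's body presses on something with over 40 N, if the wrist force passes 120 N, or if a joint passes its speed limit or range.

## Working session

There is one attempt and no reset: what is moved stays moved. The work goes in short steps, Python scripts to look and compute and a tool call to move; the robot and the scene stay as the last step left them, time stands still between calls to the robot, and variables do not carry over. Pictures are saved under pics/ and viewed, and the job is handed in when it is done.

Besides the shell and the picture viewer there is one more tool, called as name(argument=value, ...) on one line, values as JSON. apply_moves: Moves the arm, as the interface text tells. Its arguments: {"type":"object","properties":{"moves":{"type":"string"},"jaw":{"type":"number"}},"required":["moves"]}

```bash
mkdir -p pics; python3 - <<'E'
from rig import manip
import cv2,numpy as np
s=manip.observe()
print({k:np.round(v,3).tolist() for k,v in s.items()})
for n in ['side','top','wrist']:
    d=manip.get_image(n); cv2.imwrite(f'pics/{n}0.png',d['img'][:,:,::-1]); print(n,d['mtx'].tolist(),d['k1'],np.round(d['camera_from_world'],4).tolist())
E
```

```text
{'time_s': 0.0, 'joints': [-82.848, 19.637, 87.378, 0.001, 73.076, -8.365], 'qvel': [0.016, 0.03, -0.001, -0.084, 0.038, -0.016], 'effort': [0.003, -43.123, -24.422, 0.072, 0.056, -0.0], 'position': [0.14, -0.505, 0.226], 'ee_rot': [[0.964, 0.268, -0.0], [0.268, -0.964, 0.002], [0.0, -0.002, -1.0]], 'force': [-0.24, -0.368, -0.159], 'ft_torque': [0.014, -0.014, 0.02], 'width': 0.092}
side [[469.6908956485, 0.0, 319.2572002826079], [0.0, 469.6908956485, 207.74154501937448], [0.0, 0.0, 1.0]] -0.05785009016757902 [[-0.9995, 0.0283, -0.0131, 0.5438], [-0.0285, -0.6558, 0.7544, -0.0564], [0.0128, 0.7544, 0.6563, -1.4322], [0.0, 0.0, 0.0, 1.0]]
top [[366.17625120743577, 0.0, 317.90814188971825], [0.0, 366.17625120743577, 201.2664212991066], [0.0, 0.0, 1.0]] -0.07585992083101394 [[0.0188, -0.9997, 0.0122, -0.0759], [0.9932, 0.0201, 0.1151, -0.5529], [-0.1153, 0.0099, 0.9933, -0.8412], [0.0, 0.0, 0.0, 1.0]]
wrist [[346.756217757348, 0.0, 319.0107101088376], [0.0, 346.756217757348, 196.71214920343218], [0.0, 0.0, 1.0]] -0.04445158909867661 [[0.268, -0.9634, -0.0011, -0.5234], [0.9339, 0.2601, -0.2451, 0.0312], [0.2365, 0.0646, 0.9695, -0.3895], [0.0, 0.0, 0.0, 1.0]]
```

View pics/side0.png

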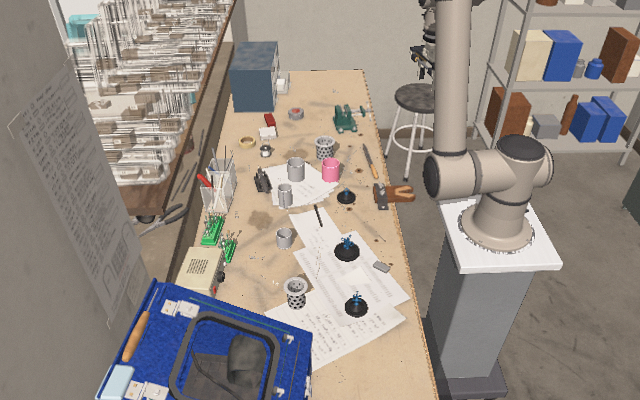

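View pics/top0.png

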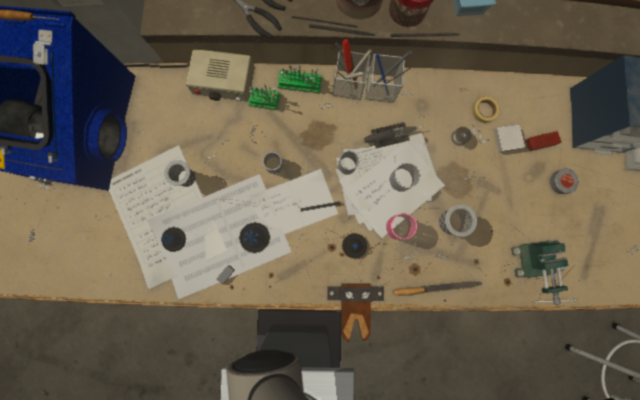

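View pics/wrist0.png

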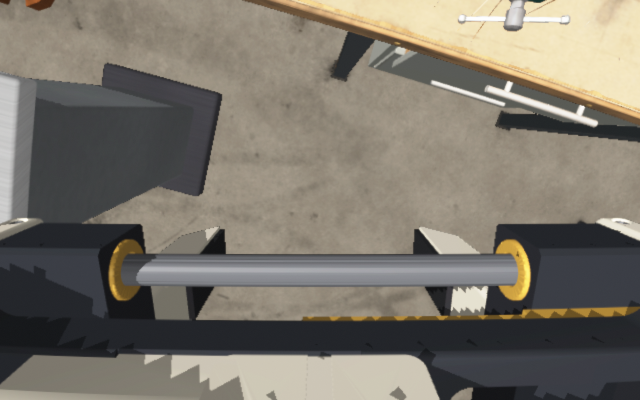

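```bash
python3 - <<'E'
import cv2
s=cv2.imread('pics/side0.png');t=cv2.imread('pics/top0.png')
cv2.imwrite('pics/side0z.png',cv2.resize(s[120:330,240:420],None,fx=2.85*1,fy=2.85,interpolation=cv2.INTER_CUBIC))
cv2.imwrite('pics/side0t.png',cv2.resize(s[160:330,320:390],None,fx=3.5,fy=3.5,interpolation=cv2.INTER_CUBIC))
cv2.imwrite('pics/top0z.png',cv2.resize(t[110:300,100:500],None,fx=2,fy=2,interpolation=cv2.INTER_CUBIC))
E
```

```text
(no output)
```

View pics/side0z.png

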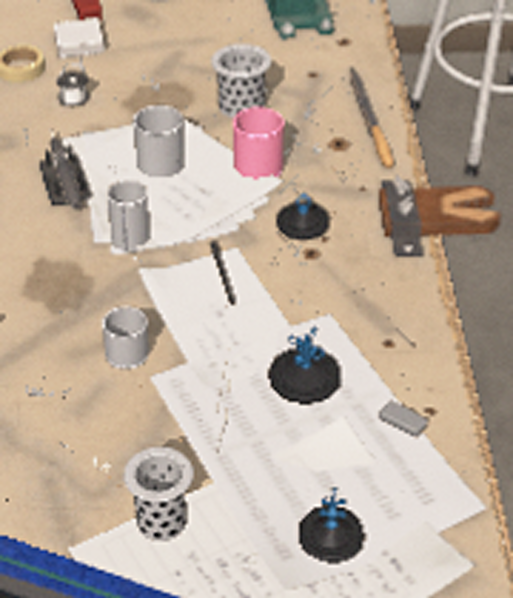

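View pics/top0z.png

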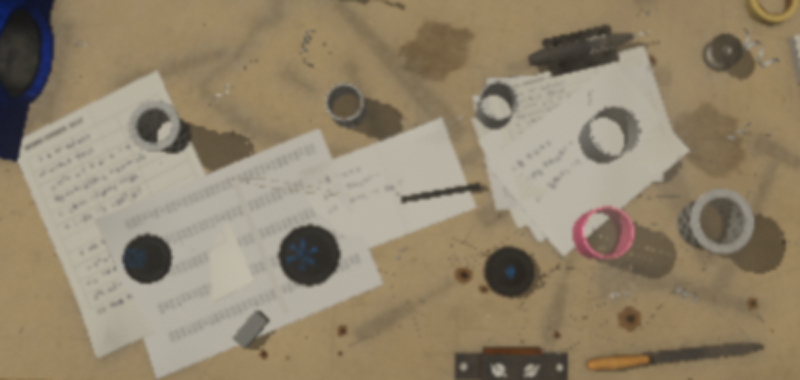

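View pics/side0t.png

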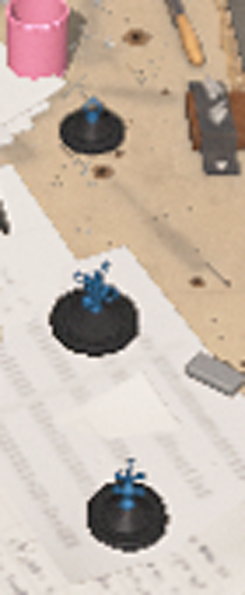

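```bash
cat > h.py <<'E'
import numpy as np,cv2
from rig import manip
def ray(d,px):
    K=d['mtx'];T=np.array(d['camera_from_world']);k1=d['k1']
    p=np.array([(px[0]-K[0,2])/K[0,0],(px[1]-K[1,2])/K[1,1]])
    u=p.copy()
    for _ in range(20): u=p/(1+k1*(u@u))
    R=T[:3,:3];c=-R.T@T[:3,3]
    return c,R.T@np.array([u[0],-u[1],-1.])
def onz(d,px,z):
    c,v=ray(d,px); return c+v*(z-c[2])/v[2]
def proj(d,P):
    K=d['mtx'];T=np.array(d['camera_from_world'])
    q=T[:3,:3]@np.array(P)+T[:3,3]; u=np.array([q[0],-q[1]])/-q[2]
    u=u*(1+d['k1']*(u@u)); return np.array([K[0,0]*u[0]+K[0,2],K[1,1]*u[1]+K[1,2]])
def fitcirc(d,pts,z):
    P=np.array([onz(d,p,z)[:2] for p in pts])
    A=np.c_[2*P,np.ones(len(P))]; s=np.linalg.lstsq(A,(P**2).sum(1),rcond=None)[0]
    r=np.sqrt(s[2]+s[0]**2+s[1]**2); res=np.abs(np.hypot(*(P-s[:2]).T)-r)
    return s[:2],r,res.max()
E
python3 - <<'E'
from h import *
d=manip.get_image('top'); e=manip.get_image('side'); img=d['img'].astype(int)
z2=lambda x,y:(100+x/2,110+y/2)
for n,p,h in [('largetall',(610,135),.07),('smalltall',(496,104),.07),('short',(346,104),.046),('pink',(604,233),.07),('perfL',(722,222),.07),('perfS',(156,126),.07)]:
    print(n,np.round(onz(d,z2(*p),h),4), 'in side:',np.round(proj(e,onz(d,z2(*p),h))))
m=(img.max(2)<60).astype(np.uint8)
n,l,st,c=cv2.connectedComponentsWithStats(m)
for i in range(1,n):
    if 150<st[i,4]<1500:
        cc=max(cv2.findContours((l==i).astype(np.uint8),0,1)[0],key=len)[:,0,:].astype(float)
        hull=cv2.convexHull(cc.astype(np.int32))[:,0,:].astype(float)
        print(st[i],c[i].round(1),[np.round(x,4).tolist() for x in fitcirc(d,hull,.008)])
E
```

```text
largetall [ 0.6094 -0.2654  0.07  ] in side: [297. 162.]
smalltall [ 0.6429 -0.1327  0.07  ] in side: [286. 187.]
short [0.6446 0.0437 0.046 ] in side: [285. 231.]
pink [ 0.4959 -0.2575  0.07  ] in side: [331. 163.]
perfL [ 0.5108 -0.3956  0.07  ] in side: [325. 140.]
perfS [0.6094 0.261  0.07  ] in side: [296. 284.]
[346   0  36  17 308] [366.    5.6] [[1.1042, -0.1803], 0.0442, 0.0056]
[391   0  36  27 429] [405.2  16.1] [[1.0816, -0.2964], 0.0483, 0.003]
[570   0  70   9 321] [614.8   2.5] [[1.2285, -0.8886], 0.1235, 0.0414]
[253   7  29  24 182] [268.1  17. ] [[1.0131, 0.1023], 0.0568, 0.0079]
[310  25  64  10 157] [339.9  29.7] [[0.9625, -0.1085], 0.0867, 0.0238]
[369 136  30  10 156] [384.7 140.7] [[0.7153, -0.2279], 0.0263, 0.0178]
[240 224  29  28 529] [254.8 237.3] [[0.4666, 0.0878], 0.0339, 0.0007]
[162 228  23  23 365] [174.  239.2] [[0.457, 0.2861], 0.0273, 0.0011]
[343 234  24  24 409] [354.5 245.6] [[0.4508, -0.1564], 0.028, 0.0004]
[529 242  30  28 343] [538.  253.9] [[0.435, -0.6359], 0.0413, 0.011]
```

apply_moves(moves="0 0 0 0 0 0.135; 0 0 0 0 0 0.135; 50 -30 0 0 0 0; 50 -30 0 0 0 0; 50 -30 0 0 0 0; 50 -30 0 0 0 0; 50 -30 0 0 0 0; 50 -30 0 0 0 0; 50 -30 0 0 0 0; 50 -30 0 0 0 0")

```text
time_s: 1.5
position: [0.5518, -0.2659, 0.2255]
ee_rot: [[1.0, -0.018, -0.0], [-0.018, -1.0, -0.0], [-0.0, 0.0, -1.0]]
force: [0.2, -0.1, -0.3]
width: 0.0917
```

```bash
python3 - <<'E'
from h import *
d=manip.get_image('wrist'); cv2.imwrite('pics/w1.png',d['img'][:,:,::-1]); print(np.round(manip.observe()['position'],4))
print(proj(d,(.6094,-.2654,.07)))
E
```

```text
[ 0.5571 -0.2612  0.2249]
[318.30569042 118.07283512]
```

View pics/w1.png

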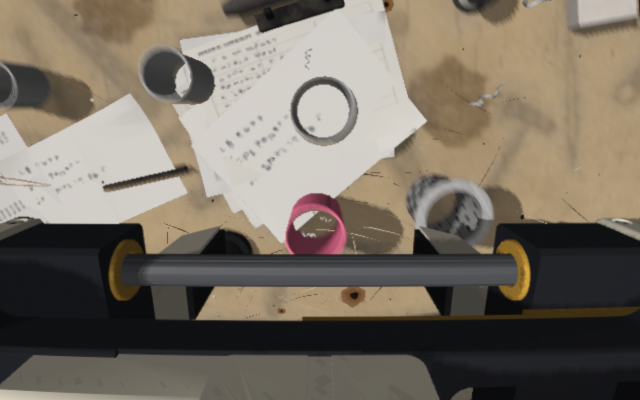

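```bash
cat >> h.py <<'E'
def ringfit(d,cw,rr,h,save=None,rin=None):
    """radial edge search around predicted rim, outer edge = strongest gradient near r"""
    g=cv2.GaussianBlur(cv2.cvtColor(d['img'],cv2.COLOR_RGB2GRAY),(0,0),.8).astype(np.float32)
    c=np.array(cw,float)
    for it in range(6):
        pts=[];w=.014 if it<2 else (.008 if it<3 else .004)
        for a in np.linspace(0,2*np.pi,120,endpoint=False):
            rs=np.linspace(rr-w,rr+w,57)
            px=np.array([proj(d,(c[0]+r*np.cos(a),c[1]+r*np.sin(a),h)) for r in rs],np.float32)
            v=cv2.remap(g,px[:,:1],px[:,1:],cv2.INTER_LINEAR)[:,0]
            gr=np.abs(np.gradient(v)); i=gr.argmax()
            if gr[i]>1: pts.append(px[i])
        P=np.array([onz(d,p,h)[:2] for p in pts])
        # robust centre with known radius
        from scipy.optimize import least_squares
        s=least_squares(lambda q:np.hypot(P[:,0]-q[0],P[:,1]-q[1])-q[2],[c[0],c[1],rr],loss='soft_l1',f_scale=.0008).x
        c=s[:2]
    res=np.hypot(*(P-c).T)-s[2]
    if save:
        im=d['img'][:,:,::-1].copy()
        for a in np.linspace(0,2*np.pi,200): 
            q=proj(d,(c[0]+rr*np.cos(a),c[1]+rr*np.sin(a),h)); cv2.circle(im,tuple(int(round(t)) for t in q),0,(0,0,255),-1)
        cv2.imwrite(save,im)
    return c.round(4),round(s[2],4),round(float(np.median(np.abs(res))),4),len(P)
E
python3 - <<'E'
from h import *
d=manip.get_image('wrist')
c0=onz(d,(324,110),.07)[:2];print(c0)
print(ringfit(d,c0,.030,.07,'pics/f1.png'))
c0=onz(d,(169,73),.07)[:2];print(c0)
print(ringfit(d,c0,.023,.07,'pics/f2.png'))
im=cv2.imread('pics/f1.png');im2=cv2.imread('pics/f2.png')
cv2.imwrite('pics/f12.png',np.hstack([cv2.resize(im[60:160,270:370],None,fx=4,fy=4),cv2.resize(im2[30:130,120:220],None,fx=4,fy=4)]))
E
```

```text
[ 0.62217771 -0.26514079]
(array([ 0.6149, -0.27  ]), np.float64(0.0274), 0.0002, 120)
[ 0.65593938 -0.13089717]
(array([ 0.6474, -0.1356]), np.float64(0.0212), 0.0005, 120)
```

View pics/f12.png

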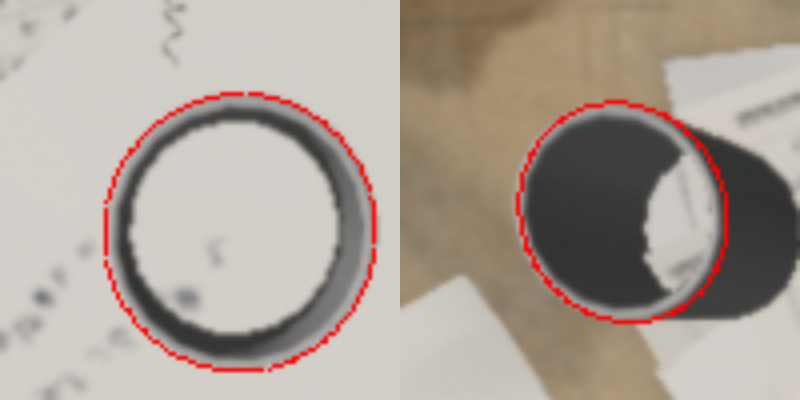

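```bash
python3 - <<'E'
from h import *
d=manip.get_image('wrist')
s=manip.observe();print(np.round(s['position'],4),np.round(s['ee_rot'],4).tolist(),np.round(s['qvel'],2))
print(ringfit(d,(.615,-.27),.0275,.07),ringfit(d,(.6474,-.1356),.0205,.07))
# top view too
t=manip.get_image('top'); cv2.imwrite('pics/t1.png',t['img'][:,:,::-1])
print(ringfit(t,(.6094,-.2654),.030,.07,),ringfit(t,(.643,-.133),.023,.07))
E
```

```text
[ 0.5521 -0.2649  0.2247] [[0.9999, -0.0134, -0.001], [-0.0134, -0.9999, 0.0006], [-0.001, -0.0006, -1.0]] [-3.51 -1.71  2.44 -1.23 -0.11 -1.15]
(array([ 0.6156, -0.2668]), np.float64(0.0245), 0.0005, 120) (array([ 0.6473, -0.1358]), np.float64(0.0212), 0.0005, 120)
(array([ 0.6161, -0.2534]), np.float64(0.0334), 0.0005, 47) (array([ 0.6339, -0.1295]), np.float64(0.0196), 0.0005, 100)
```

apply_moves(moves="0 3 0 0 0 -0.013; 0 0 0 0 0 0; 0 0 0 0 0 0; 0 0 0 0 0 0; 0 0 0 0 0 0; 0 0 0 0 0 0; 0 0 0 0 0 0; 0 0 0 0 0 0; 0 0 0 0 0 0; 0 0 0 0 0 0")

```text
time_s: 2.95
position: [0.5475, -0.2726, 0.2255]
ee_rot: [[1.0, -0.007, -0.002], [-0.007, -1.0, -0.0], [-0.002, 0.0, -1.0]]
force: [0.1, 0.9, 0.3]
width: 0.0918
```

```bash
cat > m1.py <<'E'
from h import *
for k in range(2):
    d=manip.get_image('wrist')
    s=manip.observe();print(np.round(s['position'],4),np.round(s['ee_rot'],4).tolist(),np.round(s['qvel'],2))
    print(ringfit(d,(.615,-.268),.0275,.07),ringfit(d,(.615,-.268),.030,.07),ringfit(d,(.6474,-.1356),.0205,.07),ringfit(d,(.6474,-.1356),.023,.07))
print(proj(d,s['position']))
E
python3 m1.py
```

```text
[ 0.5475 -0.2726  0.2255] [[1.0, -0.0073, -0.0021], [-0.0073, -1.0, -0.0002], [-0.0021, 0.0003, -1.0]] [ 0.04 -0.01  0.09 -0.05  0.08  0.03]
(array([ 0.6155, -0.2673]), np.float64(0.0253), 0.0006, 120) (array([ 0.6152, -0.27  ]), np.float64(0.0274), 0.0002, 120) (array([ 0.6479, -0.1354]), np.float64(0.0211), 0.0005, 120) (array([ 0.6478, -0.1355]), np.float64(0.0212), 0.0005, 120)
[ 0.5475 -0.2726  0.2255] [[1.0, -0.0073, -0.002], [-0.0073, -1.0, -0.0003], [-0.002, 0.0003, -1.0]] [-0.07 -0.03 -0.17  0.06  0.04 -0.  ]
(array([ 0.6152, -0.2673]), np.float64(0.0252), 0.0007, 120) (array([ 0.6152, -0.27  ]), np.float64(0.0274), 0.0002, 120) (array([ 0.6478, -0.1354]), np.float64(0.0212), 0.0005, 120) (array([ 0.6477, -0.1355]), np.float64(0.0212), 0.0005, 120)
[320.84566946 246.47342517]
```

apply_moves(moves="23 -1 0 0 0 0; 23 -1 10 0 0 0; 20 -1 25 0 0 0; 0 0 30 0 0 0; 0 0 30 0 0 0; 0 0 20 0 0 0; 0 0 10 0 0 0; 0 0 0 0 0 0; 0 0 0 0 0 0; 0 0 0 0 0 0")

```text
time_s: 4.3
position: [0.6171, -0.2711, 0.0995]
ee_rot: [[1.0, -0.008, 0.003], [-0.008, -1.0, -0.003], [0.003, 0.003, -1.0]]
force: [-0.6, -0.2, -0.2]
width: 0.0917
```

```bash
python3 - <<'E'
from h import *
d=manip.get_image('wrist'); cv2.imwrite('pics/w2.png',d['img'][:,:,::-1])
s=manip.observe();print(np.round(s['position'],4),np.round(s['ee_rot'],4).tolist())
E
```

```text
[ 0.6172 -0.2711  0.0996] [[1.0, -0.0074, 0.0032], [-0.0074, -1.0, -0.0034], [0.0033, 0.0034, -1.0]]
```

View pics/w2.png

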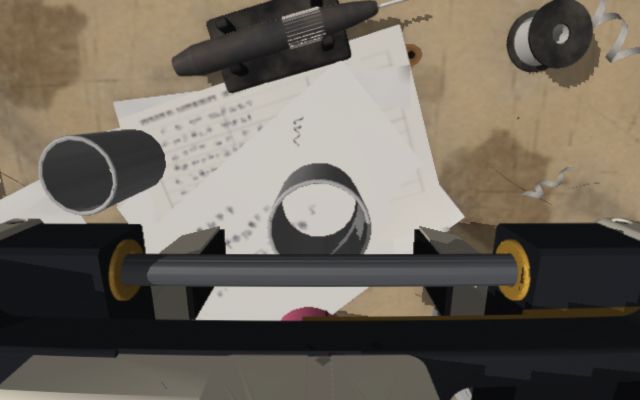

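apply_moves(moves="-2 -1 10 0 0 0; 0 0 20 0 0 0; 0 0 20 0 0 0; 0 0 12 0 0 0; 0 0 6 0 0 0; 0 0 0 0 0 0; 0 0 0 0 0 0; 0 0 0 0 0 0; 0 0 0 0 0 0; 0 0 0 0 0 0")

```text
time_s: 5.6
position: [0.6165, -0.271, 0.0317]
ee_rot: [[1.0, -0.007, 0.008], [-0.007, -1.0, -0.006], [0.008, 0.006, -1.0]]
force: [-0.1, 1.5, -0.1]
width: 0.0919
```

apply_moves(moves="0 0 0 0 0 0; 0 0 0 0 0 0; 0 0 0 0 0 0; 0 0 0 0 0 0; 0 0 0 0 0 0; 0 0 0 0 0 0; 0 0 0 0 0 0; 0 0 0 0 0 0; 0 0 0 0 0 0; 0 0 0 0 0 0", jaw=55)

```text
time_s: 6.85
position: [0.6166, -0.2711, 0.0319]
ee_rot: [[1.0, -0.008, 0.008], [-0.007, -1.0, -0.006], [0.008, 0.006, -1.0]]
force: [0.2, -0.3, 0.7]
width: 0.0594
```

apply_moves(moves="0 0 -5 0 0 0; 0 0 -15 0 0 0; 0 0 -25 0 0 0; 0 0 -25 0 0 0; 0 0 -25 0 0 0; 0 0 -15 0 0 0; -10 -15 0 0 0 0; -20 -30 0 0 0 0; -25 -40 0 0 0 0; -25 -40 0 0 0 0")

```text
time_s: 8.1
position: [0.5349, -0.1439, 0.1474]
ee_rot: [[1.0, -0.011, 0.01], [-0.011, -1.0, -0.007], [0.01, 0.007, -1.0]]
force: [0.3, 0.5, -2.2]
width: 0.0594
```

apply_moves(moves="-25 -40 0 0 0 0; -25 -40 0 0 0 0; -25 -40 0 0 0 0; -25 -40 0 0 0 0; -20 -40 0 0 0 0; -10 -20 0 0 0 0; 0 -10 0 0 0 0; 0 0 0 0 0 0; 0 0 0 0 0 0; 0 0 0 0 0 0")

```text
time_s: 9.35
position: [0.4022, 0.0953, 0.1478]
ee_rot: [[1.0, -0.01, 0.014], [-0.01, -1.0, -0.007], [0.014, 0.007, -1.0]]
force: [-0.1, 0.1, -2.0]
width: 0.0591
```

```bash
python3 - <<'E'
from h import *
d=manip.get_image('wrist'); cv2.imwrite('pics/w3.png',d['img'][:,:,::-1])
s=manip.observe();print(np.round(s['position'],4),np.round(s['ee_rot'],4).tolist(),s['width'],np.round(s['joints'],1))
print(proj(d,(.467,.088,.01)))
E
```

```text
[0.4022 0.0953 0.1477] [[0.9999, -0.0104, 0.0135], [-0.0103, -0.9999, -0.007], [0.0136, 0.0069, -0.9999]] 0.05941886539510556 [  3.   13.  111.   -0.5  55.3  93.9]
[326.85356405 112.02407312]
```

View pics/w3.png

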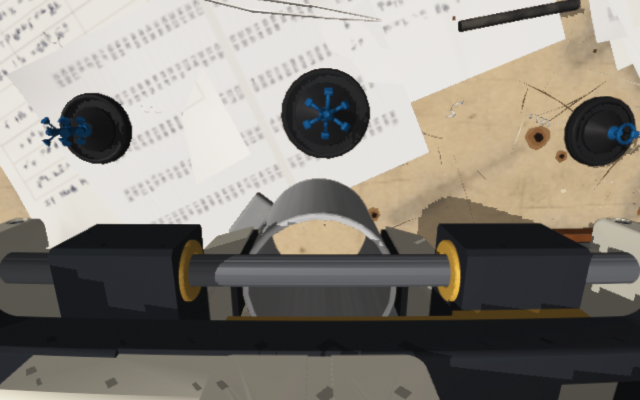

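```bash
cat > base.py <<'E'
from h import *
def bases(d,zc=.010,lo=120):
    m=((d['img'].max(2)<75)).astype(np.uint8); m[205:]=0
    # fill blue wax
    im=d['img'].astype(int); b=((im[...,2]>im[...,0]+35)).astype(np.uint8); b[205:]=0
    m=cv2.morphologyEx(m|b,cv2.MORPH_CLOSE,np.ones((3,3),np.uint8))
    n,l,st,c=cv2.connectedComponentsWithStats(m)
    for i in range(1,n):
        if st[i,4]>1500:
            cc=cv2.findContours((l==i).astype(np.uint8),0,1)[0][0][:,0,:]
            h=cv2.convexHull(cc)[:,0,:].astype(float)
            print(st[i].tolist(),[np.round(x,4).tolist() for x in fitcirc(d,h,zc)])
E
python3 - <<'E'
from base import *
d=manip.get_image('wrist'); bases(d)
s=manip.observe();p=s['position'];print(p)
# base edge by radial gradient
print(ringfit(d,(.467,.088),.038,.010,'pics/b1.png'),ringfit(d,(.467,.088),.038,.0,))
g=cv2.cvtColor(d['img'],cv2.COLOR_RGB2GRAY)
print(g[205:240,320].tolist()); print(g[222,236:270].tolist(),g[222,370:405].tolist())
cv2.imwrite('pics/w3z.png',cv2.resize(d['img'][170:330,230:410,::-1],None,fx=4,fy=3.7,interpolation=cv2.INTER_CUBIC))
E
```

```text
[282, 69, 88, 89, 6146] [[0.4654, 0.0894], 0.0365, 0.0003]
[43, 93, 89, 71, 4104] [[0.4548, 0.2934], 0.0348, 0.009]
[565, 97, 75, 69, 3878] [[0.4504, -0.152], 0.032, 0.0054]
[0.40208938 0.09538106 0.14772467]
(array([0.4655, 0.0894]), np.float64(0.0369), 0.0002, 120) (array([0.4655, 0.0892]), np.float64(0.0381), 0.0002, 120)
[86, 85, 86, 84, 85, 84, 86, 103, 141, 170, 189, 195, 190, 191, 185, 187, 189, 189, 188, 188, 189, 187, 186, 185, 185, 185, 187, 187, 187, 187, 186, 185, 185, 186, 187]
[157, 156, 150, 147, 146, 146, 146, 145, 145, 146, 146, 147, 147, 147, 147, 146, 146, 145, 146, 146, 145, 145, 145, 145, 145, 143, 133, 121, 122, 114, 111, 138, 141, 138] [63, 63, 63, 82, 143, 177, 180, 180, 179, 180, 180, 180, 182, 183, 180, 179, 176, 173, 172, 169, 166, 163, 159, 154, 152, 150, 150, 152, 155, 155, 156, 154, 150, 129, 118]
```

View pics/w3z.png

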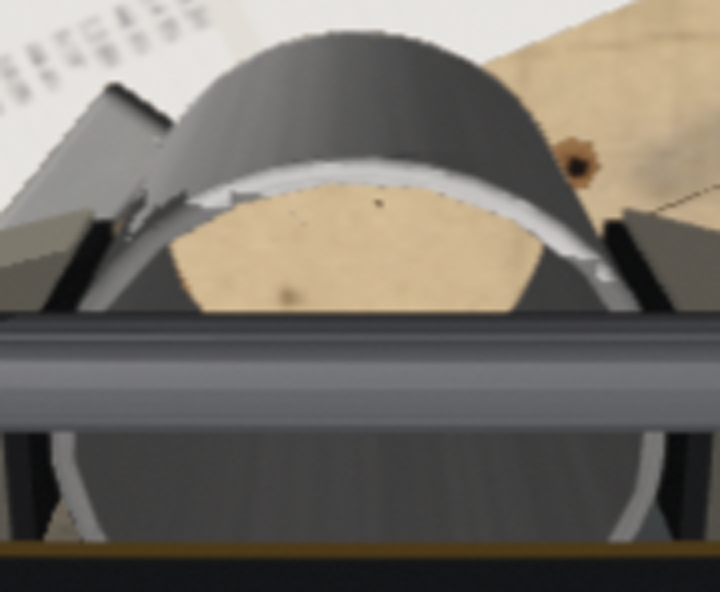

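View pics/b1.png

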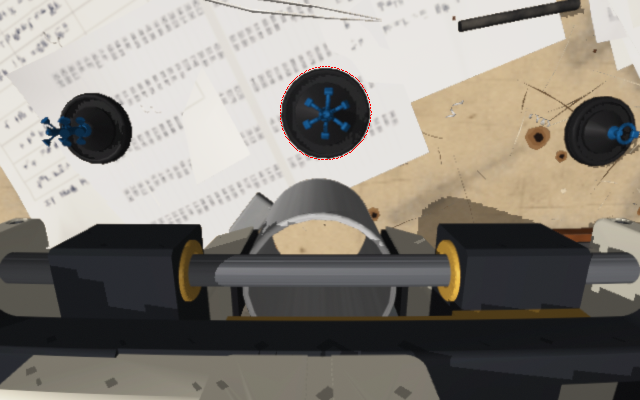

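```bash
python3 - <<'E'
from h import *
d=manip.get_image('wrist');p=manip.observe()['position']
zt=p[2]-.0318+.07
z=lambda a,b:(230+a/4,170+b/3.7)
print(p,zt)
f=onz(d,z(355,157),zt);print('front',f-p)
L=onz(d,z(52,450),zt);R=onz(d,z(665,450),zt);print(L-p,R-p,(L+R)/2-p)
P=[z(*q) for q in [(355,157),(230,190),(500,190),(575,240),(52,450),(665,450),(648,490)]]
c=fitcirc(d,P,zt);print(c,c[0]-p[:2])
E
```

```text
[0.40196908 0.09547327 0.14772694] 0.1859269356428863
front [0.02841485 0.00086212 0.0382    ]
[-0.00304769  0.03042463  0.0382    ] [-0.00386232 -0.02884487  0.0382    ] [-0.003455    0.00078988  0.0382    ]
(array([0.40045609, 0.09636604]), np.float64(0.029466565542551944), np.float64(0.00046129987179252194)) [-0.001513    0.00089277]
```

apply_moves(moves="10 1 0 0 0 0; 20 2 0 0 -0.005 0; 20 2 0 0 0 0; 12 1 0 0 0 0; 3 0 0 0 0 0; 0 0 0 0 0 0; 0 0 0 0 0 0; 0 0 0 0 0 0; 0 0 0 0 0 0; 0 0 0 0 0 0")

```text
time_s: 10.75
position: [0.4693, 0.0879, 0.1482]
ee_rot: [[1.0, -0.011, 0.007], [-0.011, -1.0, -0.007], [0.007, 0.007, -1.0]]
force: [0.4, -0.2, -2.5]
width: 0.0593
```

apply_moves(moves="-2.3 -0.6 5 0 0 0; 0 0 15 0 0 0; 0 0 20 0 0 0; 0 0 20 0 0 0; 0 0 15 0 0 0; 0 0 7 0 0 0; 0 0 3 0 0 0; 0 0 0 0 0 0; 0 0 0 0 0 0; 0 0 0 0 0 0")

```text
time_s: 12.0
position: [0.4676, 0.0883, 0.0609]
ee_rot: [[1.0, -0.011, 0.01], [-0.011, -1.0, -0.007], [0.01, 0.007, -1.0]]
force: [0.1, 0.2, -2.1]
width: 0.0589
```

```bash
python3 - <<'E'
from h import *
d=manip.get_image('wrist');p=manip.observe()['position'];print(p)
cv2.imwrite('pics/w4.png',cv2.resize(d['img'][150:350,200:440,::-1],None,fx=3.2,fy=3))
E
```

```text
[0.46772783 0.08830525 0.0609113 ]
```

View pics/w4.png

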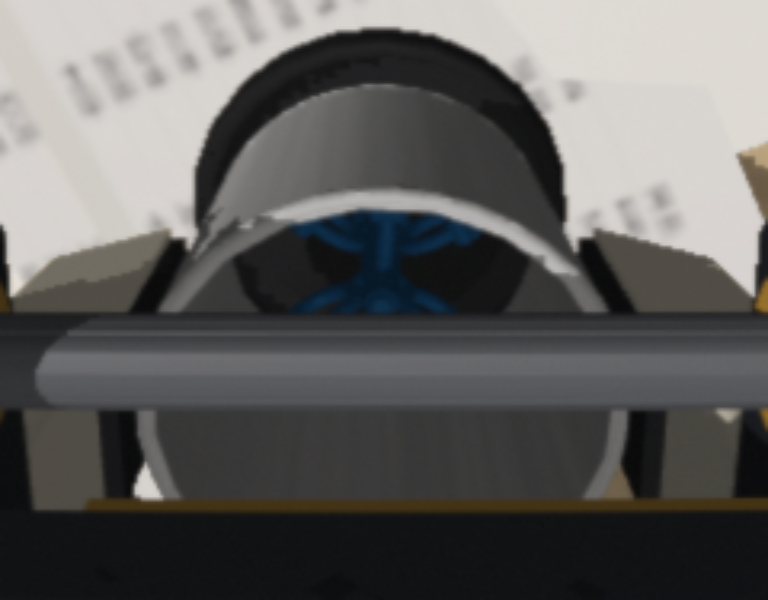

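apply_moves(moves="-0.6 0 4 0 0 0; 0 0 4 0 0 0; 0 0 3 0 0 0; 0 0 3 0 0 0; 0 0 2 0 0 0; 0 0 1 0 0 0; 0 0 1 0 0 0; 0 0 1 0 0 0; 0 0 0 0 0 0; 0 0 0 0 0 0")

```text
time_s: 13.3
position: [0.4674, 0.0882, 0.0407]
ee_rot: [[1.0, -0.011, 0.01], [-0.011, -1.0, -0.007], [0.01, 0.007, -1.0]]
force: [0.4, -0.4, -2.9]
width: 0.0587
```

apply_moves(moves="0 0 1 0 0 0; 0 0 0.5 0 0 0; 0 0 0.5 0 0 0; 0 0 0.5 0 0 0; 0 0 0.5 0 0 0; 0 0 0 0 0 0; 0 0 0 0 0 0; 0 0 0 0 0 0; 0 0 0 0 0 0; 0 0 0 0 0 0")

```text
time_s: 14.55
position: [0.4676, 0.0882, 0.0379]
ee_rot: [[1.0, -0.011, 0.011], [-0.01, -1.0, -0.007], [0.011, 0.007, -1.0]]
force: [-0.2, 0.4, -1.7]
width: 0.0589
```

apply_moves(moves="0 0 0.5 0 0 0; 0 0 0.5 0 0 0; 0 0 0.5 0 0 0; 0 0 0 0 0 0; 0 0 0 0 0 0; 0 0 0 0 0 0; 0 0 0 0 0 0; 0 0 0 0 0 0; 0 0 0 0 0 0; 0 0 0 0 0 0")

```text
time_s: 15.8
position: [0.4677, 0.0881, 0.0379]
ee_rot: [[1.0, -0.01, 0.012], [-0.01, -1.0, -0.007], [0.012, 0.007, -1.0]]
force: [-0.9, -0.1, 0.6]
width: 0.0594
```

apply_moves(moves="0 0 0 0 0 0; 0 0 0 0 0 0; 0 0 0 0 0 0; 0 0 0 0 0 0; 0 0 -10 0 0 0; 0 0 -25 0 0 0; 0 0 -30 0 0 0; 0 0 -30 0 0 0; 0 0 -20 0 0 0; -10 0 -10 0 0 0", jaw=91.8)

```text
time_s: 17.05
position: [0.4564, 0.0891, 0.1691]
ee_rot: [[1.0, -0.011, 0.014], [-0.011, -1.0, -0.007], [0.014, 0.007, -1.0]]
force: [0.5, -0.7, -0.2]
width: 0.0915
```

```bash
python3 - <<'E'
from h import *
d=manip.get_image('wrist');s=manip.observe();p=s['position'];print(p,s['width'])
cv2.imwrite('pics/w5.png',d['img'][...,::-1])
e=manip.get_image('side');cv2.imwrite('pics/s5.png',cv2.resize(e['img'][160:320,260:420,::-1],None,fx=3.6,fy=3.6,interpolation=cv2.INTER_CUBIC))
E
```

```text
[0.45501587 0.08925464 0.16971777] 0.0917573335073956
```

View pics/w5.png

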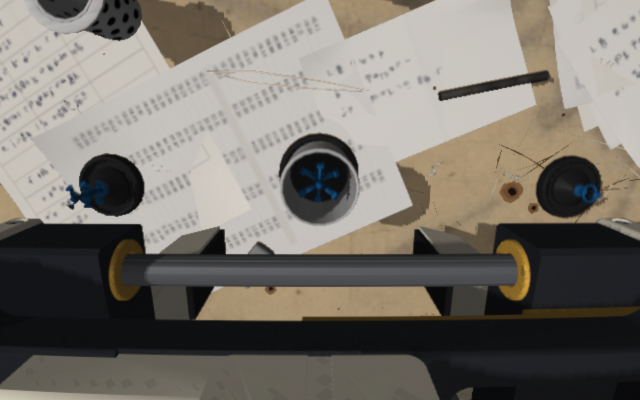

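View pics/s5.png

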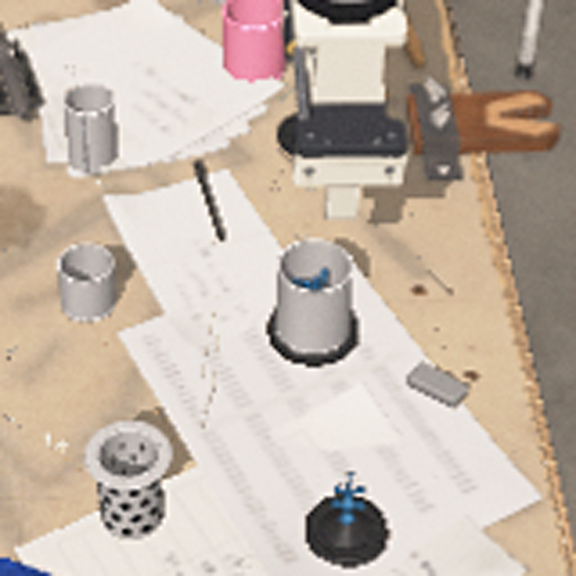

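apply_moves(moves="15 5 -10 0.007 -0.014 -0.011; 25 10 -10 0 0 0; 25 10 -10 0 0 0; 25 10 0 0 0 0; 25 8 0 0 0 0; 10 2 0 0 0 0; 0 0 0 0 0 0; 0 0 0 0 0 0; 0 0 0 0 0 0; 0 0 0 0 0 0")

```text
time_s: 18.4
position: [0.5764, 0.0445, 0.1921]
ee_rot: [[1.0, 0.003, -0.017], [0.003, -1.0, 0.001], [-0.017, -0.001, -1.0]]
force: [0.8, 0.8, -0.9]
width: 0.092
```

```bash
python3 - <<'E'
from h import *
d=manip.get_image('wrist');s=manip.observe();p=s['position'];print(p,np.round(s['ee_rot'],4).tolist())
cv2.imwrite('pics/w6.png',d['img'][...,::-1])
for r in (.0205,.023): print(ringfit(d,(.648,.042),r,.046,f'pics/f6.png'))
for r in (.0205,.023): print(ringfit(d,(.6478,-.1355),r,.07))
E
```

```text
[0.57644552 0.04451812 0.19213401] [[0.9999, 0.003, -0.0168], [0.003, -1.0, 0.0015], [-0.0168, -0.0015, -0.9999]]
(array([0.6471, 0.0467]), np.float64(0.0208), 0.0007, 120)
(array([0.6471, 0.0469]), np.float64(0.0206), 0.0006, 120)
(array([ 0.648 , -0.1347]), np.float64(0.0202), 0.0003, 120)
(array([ 0.6479, -0.1343]), np.float64(0.0205), 0.0003, 120)
```

View pics/f6.png

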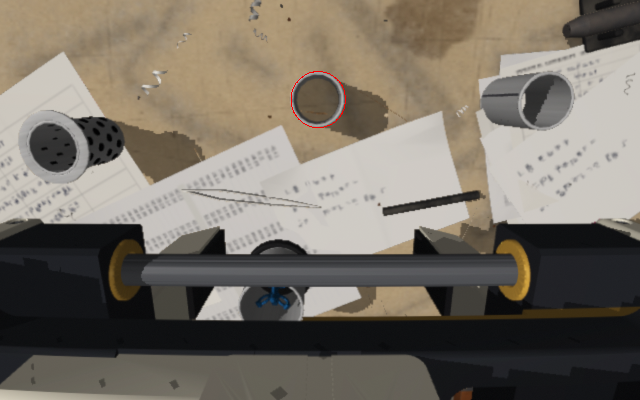

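apply_moves(moves="20 -1 5 0 0.012 0; 25 -1 15 0 0 0; 20 0 20 0 0 0; 6 0 25 0 0 0; 0 0 20 0 0 0; 0 0 10 0 0 0; 0 0 0 0 0 0; 0 0 0 0 0 0; 0 0 0 0 0 0; 0 0 0 0 0 0")

```text
time_s: 19.7
position: [0.6506, 0.0476, 0.0989]
ee_rot: [[1.0, 0.004, 0.004], [0.004, -1.0, 0.001], [0.004, -0.001, -1.0]]
force: [-0.7, -1.4, 0.4]
width: 0.0916
```

apply_moves(moves="-3.5 0.8 5 0 -0.004 0; 0 0 15 0 0 0; 0 0 20 0 0 0; 0 0 20 0 0 0; 0 0 12 0 0 0; 0 0 5 0 0 0; 0 0 2 0 0 0; 0 0 0 0 0 0; 0 0 0 0 0 0; 0 0 0 0 0 0")

```text
time_s: 20.95
position: [0.6469, 0.0467, 0.0158]
ee_rot: [[1.0, 0.004, 0.001], [0.004, -1.0, 0.001], [0.001, -0.001, -1.0]]
force: [0.3, 0.5, -0.3]
width: 0.092
```

apply_moves(moves="0 0 0 0 0 0; 0 0 0 0 0 0; 0 0 0 0 0 0; 0 0 0 0 0 0; 0 0 0 0 0 0; 0 0 0 0 0 0; 0 0 0 0 0 0; 0 0 0 0 0 0; 0 0 0 0 0 0; 0 0 0 0 0 0", jaw=41)

```text
time_s: 22.2
position: [0.6472, 0.0467, 0.0164]
ee_rot: [[1.0, 0.004, 0.002], [0.004, -1.0, 0.001], [0.002, -0.001, -1.0]]
force: [-0.2, -0.1, 0.2]
width: 0.0459
```

apply_moves(moves="0 0 -5 0 0 0; 0 0 -15 0 0 0; 0 0 -25 0 0 0; 0 0 -25 0 0 0; 0 0 -20 0 0 0; 0 0 -10 0 0 0; -15 10 0 0 0 0; -30 20 0 0 0 0; -35 27 0 0 0 0; -35 27 0 0 0 0")

```text
time_s: 23.45
position: [0.5312, -0.0382, 0.1237]
ee_rot: [[1.0, 0.008, 0.006], [0.007, -1.0, 0.001], [0.006, -0.001, -1.0]]
force: [-0.2, 0.1, -1.2]
width: 0.0453
```

apply_moves(moves="-35 27 0 0 0 0; -35 27 0 0 0 0; -30 25 0 0 0 0; -20 16 0 0 0 0; -10 8 0 0 0 0; 0 0 0 0 0 0; 0 0 0 0 0 0; 0 0 0 0 0 0; 0 0 0 0 0 0; 0 0 0 0 0 0")

```text
time_s: 24.7
position: [0.3977, -0.1448, 0.1246]
ee_rot: [[1.0, 0.007, 0.008], [0.007, -1.0, -0.0], [0.008, 0.0, -1.0]]
force: [-0.0, -0.7, -1.0]
width: 0.0459
```

```bash
cat > look.py <<'E'
import sys
from base import *
tag,bx,by,zg,h,rb,x0,x1=sys.argv[1],*map(float,sys.argv[2:8]),0
d=manip.get_image('wrist');s=manip.observe();p=s['position'];print(np.round(p,4),np.round(s['ee_rot'],4).tolist(),s['width'])
print('base',ringfit(d,(bx,by),rb,0.,f'pics/{tag}.png'),ringfit(d,(bx,by),rb,0.010))
bases(d,0.)
E
python3 look.py w7 .4504 -.156 .0164 .046 .031 0
```

```text
[ 0.3976 -0.1448  0.1246] [[0.9999, 0.0071, 0.0081], [0.0071, -1.0, -0.0001], [0.0081, 0.0001, -1.0]] 0.04571704525557124
base (array([ 0.4497, -0.1554]), np.float64(0.0313), 0.0002, 120) (array([ 0.4502, -0.1549]), np.float64(0.0301), 0.0001, 120)
[0, 60, 77, 95, 4209] [[0.4653, 0.0924], 0.0383, 0.0012]
[296, 88, 77, 78, 4729] [[0.4497, -0.1555], 0.0309, 0.0003]
```

View pics/w7.png

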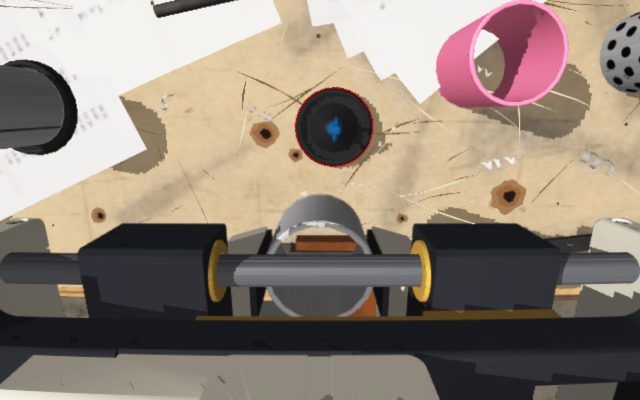

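```bash
cat > rim.py <<'E'
import sys
from h import *
# held flask: rim arc fit. args: zgrasp h R
zg,h,R=map(float,sys.argv[1:4])
d=manip.get_image('wrist');s=manip.observe();p=s['position'];zt=p[2]-zg+h
g=cv2.cvtColor(d['img'],cv2.COLOR_RGB2GRAY).astype(float)
c=np.array([p[0],p[1]])
def inner(c,lo,hi,angs,Rn):
    pts=[]
    for a in angs:
        rs=np.linspace(Rn+lo,Rn+hi,60)
        px=np.array([proj(d,(c[0]+r*np.cos(a),c[1]+r*np.sin(a),zt)) for r in rs],np.float32)
        if px[:,1].max()>252: continue
        v=cv2.remap(g.astype(np.float32),px[:,:1].copy(),px[:,1:].copy(),1)[:,0]
        gr=-np.gradient(v) # bright rim -> darker outside wall
        i=gr.argmax()
        if gr[i]>1: pts.append(px[i])
    return pts
from scipy.optimize import least_squares
for it in range(4):
    pts=inner(c,-.004,.004,np.radians(np.arange(-70,71,3)),R)
    P=np.array([onz(d,q,zt)[:2] for q in pts])
    c=least_squares(lambda q:np.hypot(*(P-q).T)-R,c,loss='soft_l1',f_scale=.0005).x
print('offset rim-TCP mm',np.round((c-p[:2])*1e3,2),len(P),np.round(np.median(np.abs(np.hypot(*(P-c).T)-R))*1e3,2))
im=d['img'][...,::-1].copy()
for a in np.linspace(0,6.28,300):
    q=proj(d,(c[0]+R*np.cos(a),c[1]+R*np.sin(a),zt));cv2.circle(im,tuple(int(round(t)) for t in q),0,(0,0,255),-1)
cv2.imwrite('pics/rim_%d.png'%int(s['time_s']*100),cv2.resize(im[160:340,220:420],None,fx=4,fy=3.3)); print('pics/rim_%d.png'%int(s['time_s']*100))
E
python3 rim.py .0164 .046 .023
```

```text
offset rim-TCP mm [-0.28  0.93] 40 0.3
pics/rim_2480.png
```

View pics/rim_2480.png

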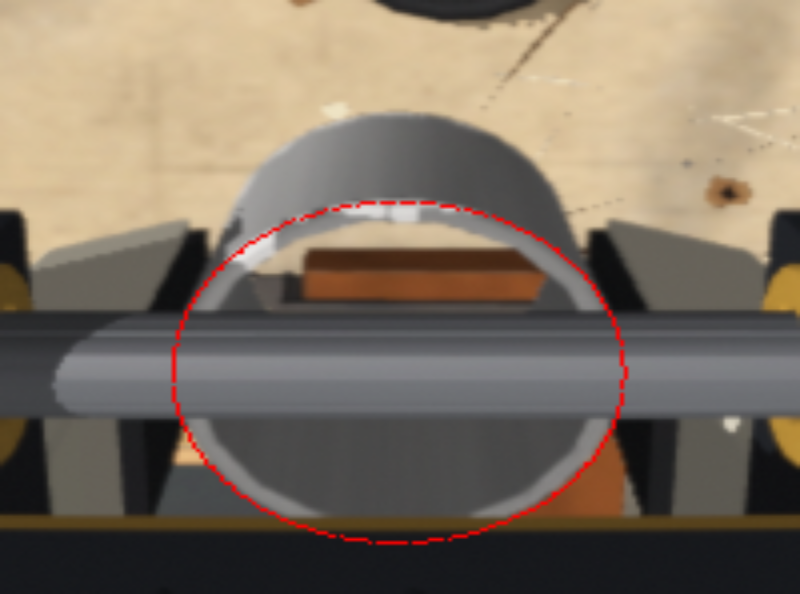

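apply_moves(moves="10 2 0 0 -0.006 0; 18 4 0 0 0 0; 15 3 0 0 0 0; 6 2 0 0 0 0; 2 0 0 0 0 0; 0 0 0 0 0 0; 0 0 0 0 0 0; 0 0 0 0 0 0; 0 0 0 0 0 0; 0 0 0 0 0 0")

```text
time_s: 26.05
position: [0.4511, -0.1561, 0.1247]
ee_rot: [[1.0, 0.006, 0.001], [0.006, -1.0, -0.0], [0.001, 0.0, -1.0]]
force: [-0.5, 0.1, -1.5]
width: 0.0455
```

apply_moves(moves="-0.9 0 5 0 0 0; 0 0 15 0 0 0; 0 0 20 0 0 0; 0 0 20 0 0 0; 0 0 12 0 0 0; 0 0 5 0 0 0; 0 0 2 0 0 0; 0 0 0 0 0 0; 0 0 0 0 0 0; 0 0 0 0 0 0")

```text
time_s: 27.3
position: [0.4512, -0.1568, 0.044]
ee_rot: [[1.0, 0.006, 0.004], [0.006, -1.0, -0.002], [0.004, 0.002, -1.0]]
force: [1.2, -0.2, -1.2]
width: 0.0457
```

```bash
python3 rim.py .0164 .046 .023; python3 -c "
from h import *
s=manip.observe();print(s['position'],np.round(s['ee_rot'],3).tolist())"; ls -t pics|head -1
```

```text
offset rim-TCP mm [-0.04  1.18] 40 0.07
pics/rim_2735.png
[ 0.45127888 -0.15680348  0.04403212] [[1.0, 0.006, 0.004], [0.006, -1.0, -0.002], [0.004, 0.002, -1.0]]
rim_2735.png
```

View pics/rim_2735.png

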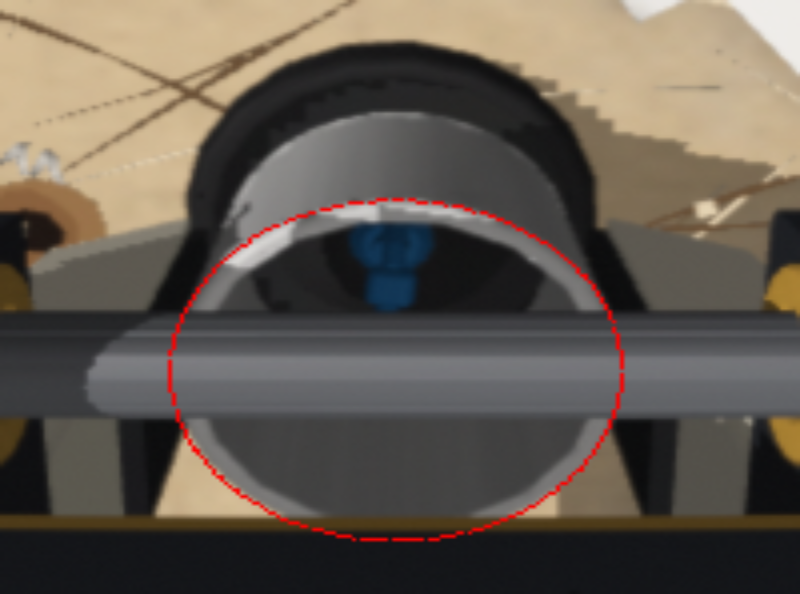

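apply_moves(moves="-0.8 -0.6 4 0 -0.002 0; 0 0 4 0 0 0; 0 0 3 0 0 0; 0 0 3 0 0 0; 0 0 1.5 0 0 0; 0 0 1 0 0 0; 0 0 1 0 0 0; 0 0 0.5 0 0 0; 0 0 0 0 0 0; 0 0 0 0 0 0")

```text
time_s: 28.6
position: [0.4506, -0.1562, 0.0249]
ee_rot: [[1.0, 0.006, 0.002], [0.006, -1.0, -0.002], [0.002, 0.002, -1.0]]
force: [0.2, -0.2, -0.0]
width: 0.0458
```

apply_moves(moves="0 0 1 0 0 0; 0 0 0.5 0 0 0; 0 0 0.5 0 0 0; 0 0 0.5 0 0 0; 0 0 0.5 0 0 0; 0 0 0.5 0 0 0; 0 0 0.5 0 0 0; 0 0 0 0 0 0; 0 0 0 0 0 0; 0 0 0 0 0 0")

```text
time_s: 29.85
position: [0.4508, -0.1563, 0.0224]
ee_rot: [[1.0, 0.006, 0.003], [0.006, -1.0, -0.003], [0.003, 0.003, -1.0]]
force: [0.6, 1.0, 1.3]
width: 0.0458
```

apply_moves(moves="0 0 0 0 0 0; 0 0 0 0 0 0; 0 0 0 0 0 0; 0 0 0 0 0 0; 0 0 0 0 0 0; 0 0 -10 0 0 0; 0 0 -25 0 0 0; 0 0 -35 0 0 0; 0 0 -40 0 0 0; 0 0 -40 0 0 0", jaw=91.8)

```text
time_s: 31.1
position: [0.4488, -0.1552, 0.1765]
ee_rot: [[1.0, 0.006, -0.001], [0.006, -1.0, -0.0], [-0.001, 0.0, -1.0]]
force: [0.5, -0.0, -0.2]
width: 0.0921
```

```bash
python3 - <<'E'
from h import *
d=manip.get_image('wrist');s=manip.observe();p=s['position'];print(p,s['width'],np.round(s['ee_rot'],3).tolist())
cv2.imwrite('pics/w8.png',d['img'][...,::-1])
E
```

```text
[ 0.45128114 -0.15642144  0.18177896] 0.0915606332759207 [[1.0, 0.006, 0.007], [0.006, -1.0, -0.005], [0.007, 0.005, -1.0]]
```

View pics/w8.png

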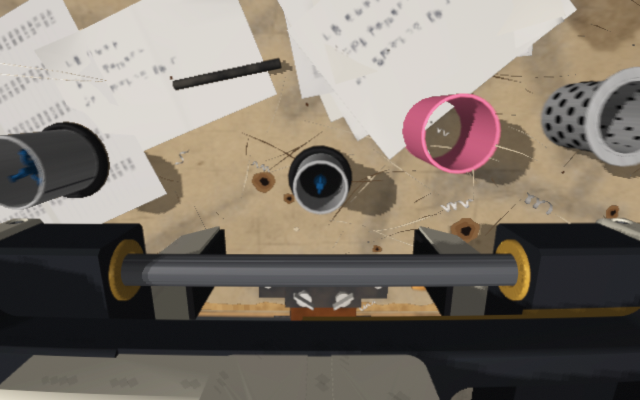

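apply_moves(moves="15 -2 0 0.003 -0.004 0; 30 -5 0 0 0 0; 35 -5 0 0 0 0; 30 -5 0 0 0 0; 15 -3 0 0 0 0; 5 -1 0 0 0 0; 0 0 0 0 0 0; 0 0 0 0 0 0; 0 0 0 0 0 0; 0 0 0 0 0 0")

```text
time_s: 32.4
position: [0.5834, -0.1346, 0.1891]
ee_rot: [[1.0, 0.005, 0.009], [0.005, -1.0, -0.005], [0.009, 0.005, -1.0]]
force: [-0.4, -0.0, -0.6]
width: 0.0915
```

```bash
python3 - <<'E'
from h import *
d=manip.get_image('wrist');s=manip.observe();p=s['position'];print(p,np.round(s['ee_rot'],4).tolist())
for r in (.0205,.023): print(ringfit(d,(.648,-.135),r,.07,'pics/f9.png'))
E
```

```text
[ 0.58341969 -0.13461864  0.18905675] [[0.9999, 0.0048, 0.0094], [0.0049, -1.0, -0.0054], [0.0094, 0.0054, -0.9999]]
(array([ 0.6478, -0.134 ]), np.float64(0.0166), 0.0001, 120)
(array([ 0.6481, -0.1342]), np.float64(0.0203), 0.0002, 120)
```

View pics/f9.png

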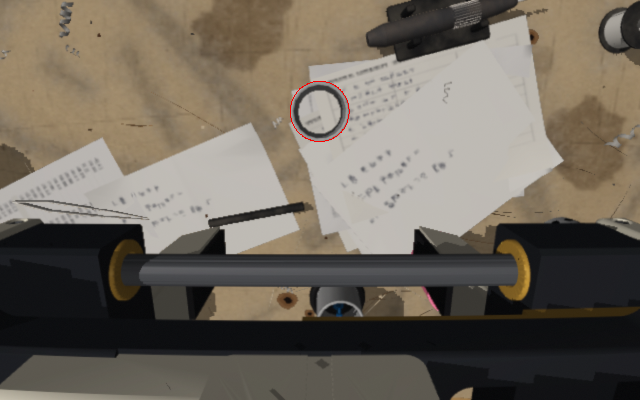

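apply_moves(moves="18 0 5 0.005 -0.009 0; 22 1 15 0 0 0; 17 0 20 0 0 0; 6 0 25 0 0 0; 0 0 15 0 0 0; 0 0 6 0 0 0; 0 0 0 0 0 0; 0 0 0 0 0 0; 0 0 0 0 0 0; 0 0 0 0 0 0")

```text
time_s: 33.7
position: [0.6489, -0.1367, 0.1051]
ee_rot: [[1.0, 0.004, 0.006], [0.004, -1.0, -0.003], [0.006, 0.003, -1.0]]
force: [0.3, -0.6, -0.2]
width: 0.0919
```

apply_moves(moves="-0.7 -1.5 5 0.003 -0.007 0; 0 0 15 0 0 0; 0 0 20 0 0 0; 0 0 18 0 0 0; 0 0 8 0 0 0; 0 0 3 0 0 0; 0 0 0 0 0 0; 0 0 0 0 0 0; 0 0 0 0 0 0; 0 0 0 0 0 0")

```text
time_s: 34.95
position: [0.6486, -0.1352, 0.0325]
ee_rot: [[1.0, 0.004, 0.0], [0.004, -1.0, 0.0], [0.0, -0.0, -1.0]]
force: [0.5, 0.3, 0.7]
width: 0.0915
```

apply_moves(moves="0 0 0 0 0 0; 0 0 0 0 0 0; 0 0 0 0 0 0; 0 0 0 0 0 0; 0 0 0 0 0 0; 0 0 0 0 0 0; 0 0 0 0 0 0; 0 0 0 0 0 0; 0 0 0 0 0 0; 0 0 0 0 0 0", jaw=41)

```text
time_s: 36.2
position: [0.6487, -0.1353, 0.0329]
ee_rot: [[1.0, 0.004, 0.001], [0.004, -1.0, -0.0], [0.001, 0.0, -1.0]]
force: [-0.6, -0.0, 0.1]
width: 0.0462
```

apply_moves(moves="0 0 -5 0 0 0; 0 0 -15 0 0 0; 0 0 -25 0 0 0; 0 0 -25 0 0 0; 0 0 -25 0 0 0; 0 0 -15 0 0 0; -10 -15 0 0 0 0; -20 -30 0 0 0 0; -25 -42 0 0 0 0; -25 -42 0 0 0 0")

```text
time_s: 37.45
position: [0.5674, -0.0064, 0.1511]
ee_rot: [[1.0, -0.001, 0.004], [-0.001, -1.0, -0.001], [0.004, 0.001, -1.0]]
force: [0.7, 0.3, -1.7]
width: 0.0462
```

apply_moves(moves="-25 -42 0 0 0 0; -25 -42 0 0 0 0; -25 -42 0 0 0 0; -25 -42 0 0 0 0; -25 -42 0 0 0 0; -20 -35 0 0 0 0; -10 -20 0 0 0 0; 0 -5 0 0 0 0; 0 0 0 0 0 0; 0 0 0 0 0 0")

```text
time_s: 38.7
position: [0.4056, 0.2734, 0.1539]
ee_rot: [[1.0, 0.001, 0.008], [0.001, -1.0, -0.0], [0.008, 0.0, -1.0]]
force: [-0.1, -0.6, -0.4]
width: 0.046
```

```bash
python3 look.py w10 .455 .286 .0329 .07 .031 0; python3 rim.py .0329 .07 .023
```

```text
[0.4057 0.2733 0.1539] [[1.0, 0.0012, 0.0075], [0.0012, -1.0, -0.0], [0.0075, 0.0, -1.0]] 0.04598241858925207
base (array([0.4561, 0.2892]), np.float64(0.031), 0.0002, 120) (array([0.4566, 0.2887]), np.float64(0.03), 0.0002, 120)
[551, 80, 52, 74, 1881] [[0.4692, 0.0377], 0.0294, 0.0091]
[268, 92, 70, 71, 3823] [[0.4562, 0.2891], 0.0306, 0.0003]
offset rim-TCP mm [-3.74  1.1 ] 20 0.17
pics/rim_3879.png
```

View pics/w10.png

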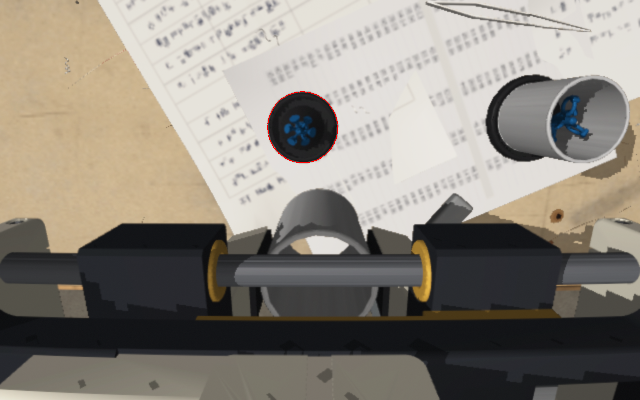

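View pics/rim_3879.png

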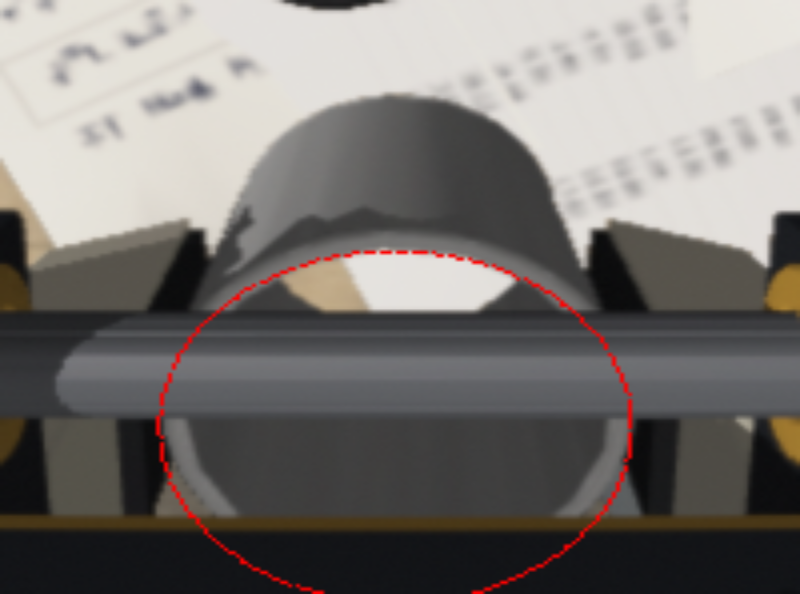

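```bash
python3 - <<'E'
from h import *
d=manip.get_image('wrist');p=manip.observe()['position'];zt=p[2]-.0329+.07
z=lambda a,b:(220+a/4,160+b/3.3)
print((onz(d,z(395,231),zt)-p)*1e3-[23,0,0])
print(fitcirc(d,[z(395,231),z(270,255),z(520,253),z(560,275),z(172,450),z(628,450)],zt),p)
E
```

```text
[-1.43326926  0.95699455 37.1       ]
(array([0.4045258 , 0.27390291]), np.float64(0.02287093191872824), np.float64(0.00028590155453578694)) [0.40553915 0.27341866 0.15380387]
```

apply_moves(moves="10 -3 0 0 -0.006 0; 18 -5 0 0 0 0; 15 -4 0 0 0 0; 6 -2 0 0 0 0; 1.5 -0.5 0 0 0 0; 0 0 0 0 0 0; 0 0 0 0 0 0; 0 0 0 0 0 0; 0 0 0 0 0 0; 0 0 0 0 0 0")

```text
time_s: 40.1
position: [0.4593, 0.2872, 0.1538]
ee_rot: [[1.0, -0.001, 0.0], [-0.001, -1.0, -0.0], [0.0, 0.0, -1.0]]
force: [0.4, -0.6, -1.9]
width: 0.0459
```

apply_moves(moves="-1.8 -1 5 0 0 0; 0 0 15 0 0 0; 0 0 22 0 0 0; 0 0 22 0 0 0; 0 0 15 0 0 0; 0 0 6 0 0 0; 0 0 2 0 0 0; 0 0 0 0 0 0; 0 0 0 0 0 0; 0 0 0 0 0 0")

```text
time_s: 41.35
position: [0.4564, 0.2881, 0.0607]
ee_rot: [[1.0, -0.001, -0.001], [-0.001, -1.0, -0.001], [-0.001, 0.001, -1.0]]
force: [-0.3, 0.1, -1.4]
width: 0.0459
```

```bash
python3 rim.py .0329 .07 .023; ls -t pics|head -1; python3 -c "
from h import *
s=manip.observe();print(s['position'],np.round(s['ee_rot'],4).tolist(),s['time_s'])"
```

```text
offset rim-TCP mm [-0.93  1.5 ] 28 0.29
pics/rim_4140.png
rim_4140.png
[0.45647093 0.28810393 0.06070706] [[1.0, -0.0008, -0.0009], [-0.0008, -1.0, -0.0006], [-0.0009, 0.0006, -1.0]] 41.4
```

View pics/rim_4140.png

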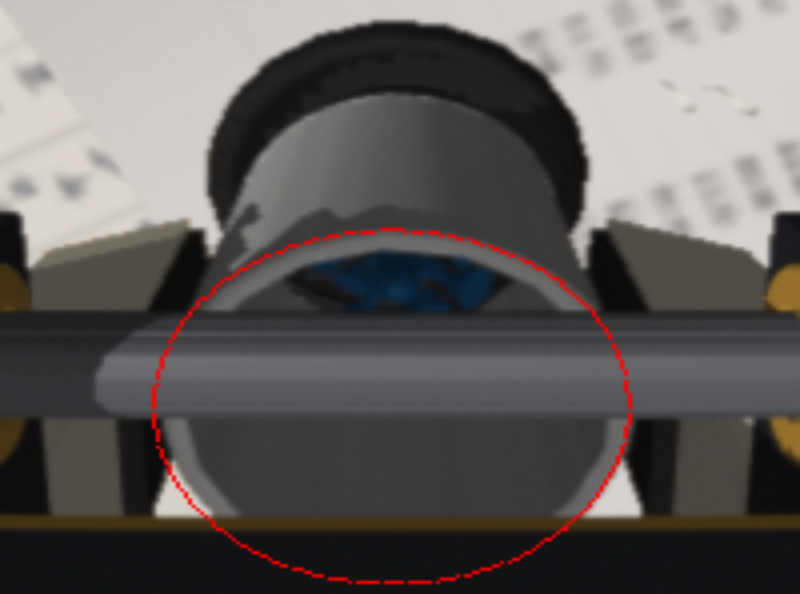

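apply_moves(moves="0.7 0 4 0 0 0; 0 0 4 0 0 0; 0 0 3 0 0 0; 0 0 3 0 0 0; 0 0 1.5 0 0 0; 0 0 1 0 0 0; 0 0 1 0 0 0; 0 0 0.5 0 0 0; 0 0 0 0 0 0; 0 0 0 0 0 0")

```text
time_s: 42.65
position: [0.4574, 0.2881, 0.0417]
ee_rot: [[1.0, -0.001, -0.0], [-0.001, -1.0, -0.0], [-0.0, 0.0, -1.0]]
force: [0.2, -0.3, -1.7]
width: 0.046
```

apply_moves(moves="0 0 1 0 0 0; 0 0 0.5 0 0 0; 0 0 0.5 0 0 0; 0 0 0.5 0 0 0; 0 0 0.5 0 0 0; 0 0 0.5 0 0 0; 0 0 0.5 0 0 0; 0 0 0 0 0 0; 0 0 0 0 0 0; 0 0 0 0 0 0")

```text
time_s: 43.9
position: [0.4575, 0.2882, 0.0388]
ee_rot: [[1.0, -0.001, 0.0], [-0.001, -1.0, -0.0], [0.0, 0.0, -1.0]]
force: [-1.0, 0.0, 1.5]
width: 0.0464
```

Seat height (0.0388 against 0.0389 expected) with contact force; releasing and withdrawing.

apply_moves(moves="0 0 0 0 0 0; 0 0 0 0 0 0; 0 0 0 0 0 0; 0 0 0 0 0 0; 0 0 0 0 0 0; 0 0 -10 0 0 0; 0 0 -25 0 0 0; 0 0 -35 0 0 0; 0 0 -40 0 0 0; 0 0 -30 0 0 0", jaw=91.8)

```text
time_s: 45.15
position: [0.4566, 0.2878, 0.1831]
ee_rot: [[1.0, -0.001, -0.002], [-0.001, -1.0, -0.001], [-0.002, 0.001, -1.0]]
force: [0.3, 0.8, -0.4]
width: 0.092
```

apply_moves(moves="-15 20 -10 0 0 0; -15 30 -10 0 0 0; -15 40 0 0 0 0; -15 40 0 0 0 0; -5 30 0 0 0 0; -5 20 0 0 0 0; 0 10 0 0 0 0; 0 0 0 0 0 0; 0 0 0 0 0 0; 0 0 0 0 0 0")

```text
time_s: 46.4
position: [0.3867, 0.0947, 0.2122]
ee_rot: [[1.0, 0.001, 0.014], [0.001, -1.0, 0.003], [0.014, -0.003, -1.0]]
force: [-0.2, 0.1, 0.1]
width: 0.092
```

```bash
python3 - <<'E'
from h import *
d=manip.get_image('wrist');s=manip.observe();p=s['position'];print(p,s['width'])
cv2.imwrite('pics/w12.png',d['img'][...,::-1])
e=manip.get_image('side');cv2.imwrite('pics/s12.png',cv2.resize(e['img'][120:320,260:420,::-1],None,fx=3,fy=3,interpolation=cv2.INTER_CUBIC))
t=manip.get_image('top');cv2.imwrite('pics/t12.png',cv2.resize(t['img'][110:300,100:500,::-1],None,fx=2,fy=2,interpolation=cv2.INTER_CUBIC))
E
```

```text
[0.38667879 0.09466896 0.21220096] 0.09169866036169627
```

View pics/w12.png

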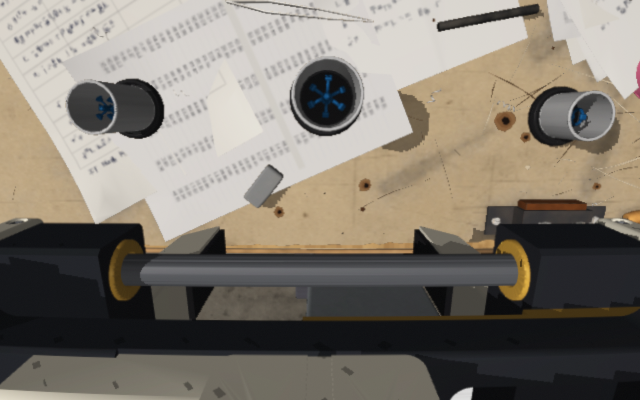

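View pics/s12.png

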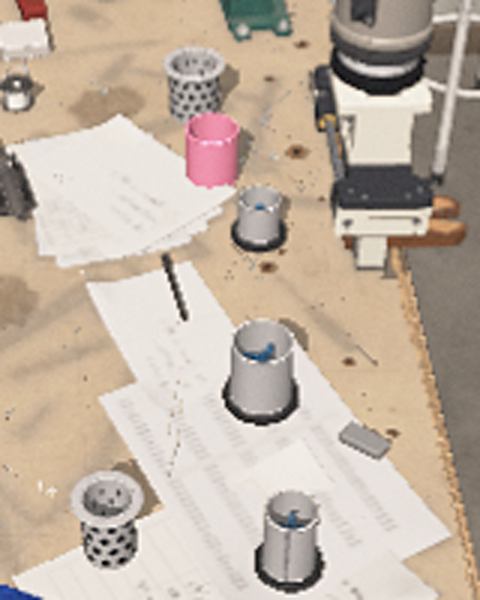

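View pics/t12.png

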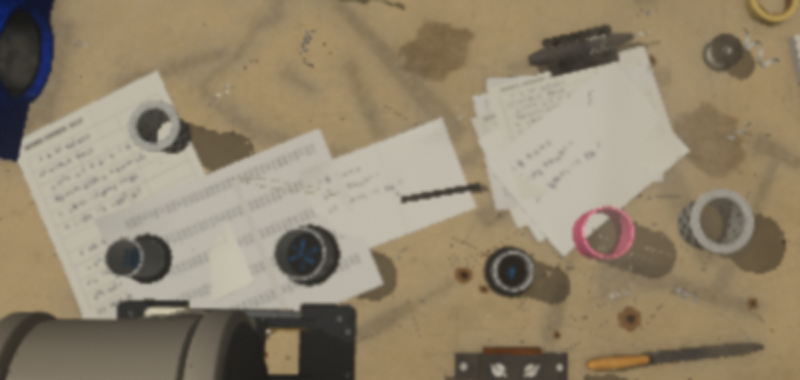

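```bash
python3 - <<'E'
from h import *
d=manip.get_image('wrist')
for n,c,ri,ro,h in [('L',(.4655,.0894),.0275,.030,.076),('low',(.45,-.1552),.0205,.023,.052),('high',(.4563,.289),.0205,.023,.076)]:
    print(n,c,[ringfit(d,c,r,h) for r in (ri,ro)])
E
```

```text
L (0.4655, 0.0894) [(array([0.4625, 0.0904]), np.float64(0.0302), 0.0004, 120), (array([0.4626, 0.0902]), np.float64(0.0303), 0.0004, 120)]
low (0.45, -0.1552) [(array([ 0.4498, -0.1562]), np.float64(0.0212), 0.0005, 120), (array([ 0.4498, -0.1563]), np.float64(0.0212), 0.0005, 120)]
high (0.4563, 0.289) [(array([0.4569, 0.2893]), np.float64(0.0205), 0.0002, 120), (array([0.4569, 0.2893]), np.float64(0.0205), 0.0002, 120)]
```

```bash
python3 - <<'E'
from h import *
d=manip.get_image('wrist')
print(ringfit(d,(.4655,.0894),.030,.076,'pics/f13.png'))
im=cv2.imread('pics/f13.png')
for c,h,col in [((.4655,.0894),0,(0,255,0)),((.4655,.0894),.076,(255,255,0))]:
    R=.038 if h==0 else .0275
    for a in np.linspace(0,6.28,150):
        q=proj(d,(c[0]+R*np.cos(a),c[1]+R*np.sin(a),h));cv2.circle(im,tuple(int(round(t)) for t in q),0,col,-1)
raw=d['img'][...,::-1]
cv2.imwrite('pics/f13z.png',np.hstack([cv2.resize(x[45:145,277:377],None,fx=4,fy=4,interpolation=cv2.INTER_NEAREST) for x in (raw,im)]))
E
```

```text
(array([0.4626, 0.0901]), np.float64(0.0304), 0.0004, 120)
```

View pics/f13z.png

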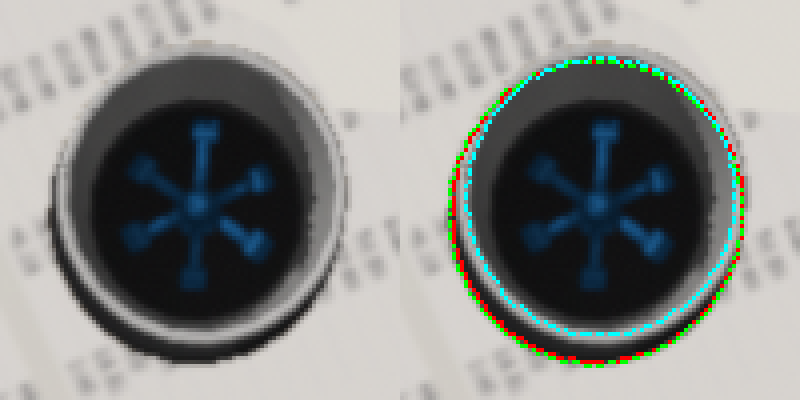

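```bash
python3 -c "
from rig import manip
print(manip.hand_in(), manip.observe()['time_s'])"
```

```text
the job is handed in; nothing more can be done
the job is handed in; nothing more can be done
```

All three trees are flasked with the right flasks, and I handed the job in at about 47 s of the 96 s allowed.

| Flask | Base and tree |
|---|---|
| Large tall, 60 × 70 mm | Large base, six slanting rings |
| Small short, 46 × 46 mm | Small base, low single ring |
| Small tall, 46 × 70 mm | Small base, tall stud tree |

- **Seating:** each flask was lowered in sub-millimetre steps at the end. Each stopped 6 mm above the height it was picked up at, which is the seat height, with under 4 N of contact force. I then opened the fingers and lifted straight off.
- **Final pictures:** all three flasks stand upright with the wax below the rims, and the bases had not visibly moved. The arm is clear of everything. The two perforated flasks and the pink one were not touched.
- **Rim check:** on the two small flasks the rim centres were within about 1 mm of their base centres.
- **One check disagreed:** the automatic rim fit on the large flask came out 3 mm off. In the zoomed picture it had latched onto the black edge of the base instead of the rim. A circle drawn at the expected seated position matched the real rim to about a pixel, so I took the flask to be level and did not adjust it.

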